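# Load the tumbler with polishing balls and set its timer

## Task

Pour all eight ceramic balls from the handled steel dipper into the tumbler's tub, then stand the empty dipper upright on the cork mat and let go of it. Then set the tumbler running: pull its sprung timer tab out until it is level with the steel marker clip, not well past it, keep it there for a second, and let it go so that it returns fully home. Leave the other things on the bench where they are.

Things in the scene. Friction and masses are not known exactly. Their poses are not given: they have to be found in the camera images.
- dipper: steel cup with a wooden bar handle, upright, holding the balls at the start. 90 mm tall, outer radius 31 mm at the foot, 42 mm at the rim, wall 4 mm, floor 5 mm, 0.2 kg. Origin: centre of its underside, z up. The handle is a straight level bar along +y, from 40 to 117 mm from the cup's axis, 14 mm wide (x), 26 mm tall, from 55 to 81 mm above the underside.
- ball0: one of eight alike white ceramic polishing balls, 23 mm across, 15 g, in the dipper at the start; origin at its centre
- ball1: one of eight alike white ceramic polishing balls, 23 mm across, 15 g, in the dipper at the start; origin at its centre
- ball2: one of eight alike white ceramic polishing balls, 23 mm across, 15 g, in the dipper at the start; origin at its centre
- ball3: one of eight alike white ceramic polishing balls, 23 mm across, 15 g, in the dipper at the start; origin at its centre
- ball4: one of eight alike white ceramic polishing balls, 23 mm across, 15 g, in the dipper at the start; origin at its centre
- ball5: one of eight alike white ceramic polishing balls, 23 mm across, 15 g, in the dipper at the start; origin at its centre
- ball6: one of eight alike white ceramic polishing balls, 23 mm across, 15 g, in the dipper at the start; origin at its centre
- ball7: one of eight alike white ceramic polishing balls, 23 mm across, 15 g, in the dipper at the start; origin at its centre
- tumbler: fixed bench tumbler: round grey base, 176 mm across, 40 mm tall, with an open tub on top, rim 140 mm above the bench. Origin: centre of its underside, z up. On its -x side (towards the robot) an aluminium timer rail runs along y: centre x = -150 mm, 34 mm wide, 18 mm tall, y = -95 to 105 mm, with a spring housing (44 x 46 x 52 mm tall) at y = -72 mm.
- tub_floor (a point): centre of the tub's inner floor, 56 mm above the bench, z up. Tub inside: radius 74 mm at the floor, 89 mm at the rim 84 mm higher; a blunt post (22 mm across) stands at its centre up to 46 mm above the floor.
- timer (a joint): the sprung timer slide on the rail, m: 0 home, grows as its tab is pulled along the tumbler's +y, end stop at 0.095; the spring pulls back with about 3 N at home and 9 N at 90 mm
- timer_tab (a point): centre of the top of the slide's black upright tab, 100 mm above the bench; the tab is 12 mm thick along y, 32 mm wide along x, and reaches from 38 to 100 mm above the bench. At home it is at x = -150, y = -30 mm of the tumbler. x, y, z axes as the tumbler's.
- clip: steel marker clip astride the rail, fixed: 38 x 12 x 10 mm with an upright blade 52 mm tall at its -x side, beside the path of the tab, which passes over the clip. Origin: centre of its underside, 18 mm above the bench; axes as the tumbler's. The tab is level with the clip when its centre has y = 0 in the clip's frame.
- mat: square cork mat, 140 x 140 x 5 mm, fixed on the bench; origin: centre of its underside
- bottle: bystander: white plastic bottle, 60 mm across, 190 mm tall; origin: centre of its underside
- tin: bystander: plain aluminium can, 68 mm across, 110 mm tall; origin: centre of its underside
- sample: bystander: grey granite sample block, 60 x 120 x 30 mm tall (x, y, z); origin: centre of its underside
- brush: bystander: flat wooden brush lying down, 170 mm long along x; origin: centre of its underside, near enough
- beaker: bystander: empty steel beaker without a handle, 76 mm across, 100 mm tall; origin: centre of its underside
There are look-alikes about, which are no part of the job. What is shaped like the dipper but blue or yellow is not meant.

How it is judged (in metres and radians):
On the way, in this order (a step that is already met when the one before it is completed fails the run):
1. all eight balls are in the tub (horizontal distance between each of ball0, ball1, ball2, ball3, ball4, ball5, ball6, ball7 and tub_floor below 0.085 m and z of ball0 in the frame of tub_floor between 0 and 0.075 m and z of ball1 in the frame of tub_floor between 0 and 0.075 m and z of ball2 in the frame of tub_floor between 0 and 0.075 m and z of ball3 in the frame of tub_floor between 0 and 0.075 m and z of ball4 in the frame of tub_floor between 0 and 0.075 m and z of ball5 in the frame of tub_floor between 0 and 0.075 m and z of ball6 in the frame of tub_floor between 0 and 0.075 m and z of ball7 in the frame of tub_floor between 0 and 0.075 m), for 0.2 s.
2. the dipper stands upright on the cork mat, released (horizontal distance between dipper and mat below 0.038 m and angle between dipper's own z axis and vertical below 0.08 rad and z of dipper in the frame of mat below 0.009 m and contact force between the fingers and dipper below 0.3 N), for 0.2 s.
3. the timer tab is held level with the clip, within 5 mm, for at least 0.6 s (y of timer_tab in the frame of clip between -0.005 and 0.005 m), for 0.6 s.
At the end, for the whole second after the job is handed in: All eight balls lie in the tub below its rim; the dipper stands upright (within 0.08 rad) and still on the cork mat, its axis within 38 mm of the mat's centre, released; the timer slide is back home (under 5 mm) (all of step 1 and all of step 2 and linear speed of dipper below 0.02 m/s and value of joint timer below 0.005 m); the robot touches nothing.
It fails at once if another thing on the bench is moved more than 30 mm (distance of any of bottle, tin, sample, brush, beaker from where it was at the start of the episode above 0.03 m).
It fails at once if the timer tab is pulled more than 15 mm past the clip (y of timer_tab in the frame of clip above 0.015 m).
It also fails if it takes over 69 s, if anything falls off the work surface, if the arm or the gripper's body presses on something with over 40 N, if the wrist force passes 120 N, or if a joint passes its speed limit or range.

## Robot

A 6-joint arm with a two-finger parallel gripper is mounted at the origin on the work surface. World frame = base frame: x ahead of the robot, y to its left, z up, the work surface at z = 0. Lengths are in mm, angles in rad, forces in N, time in s.
With the tool pointing down it reaches from about 250 to 850 mm from the base axis. Payload 12.5 kg.
Tool frame: the origin (TCP) lies on the centre line of the jaws, within the pads' length; the fingertips stand 19 mm ahead of it and the grasp point (between the pads) is the TCP; z points along the fingers, y is the line along which they close (so a half turn about z gives the same grasp; the last joint's range is limited). The gripper opens to 93 mm and grips with 3 to 60 N. Pads are 15 mm wide; open, the fingers measure 128 mm over their backs; the gripper's body (75 mm by 188 mm) begins 65 mm behind the grasp point.
Start: joints at [1.116, 0.351, 1.652, -0, 1.139, -0.085], TCP at [198.754, 512.817, 237.633] pointing down, gripper open.
Joint ranges: [-2.75, 2.75], [-0.79, 2.1], [0.01, 2.65], [-1.57, 4.71], [0.07, 3.14], [-2.87, 2.87]. Speed limits (rad/s): [2.22, 2.22, 2.79, 3.14, 3.14, 3.14].

## Interface

Orientations are given as a rotation vector (axis times angle).
In Python, from cell import bot, vision gives the robot as it stands.
- The arm moves only by the tool drive_tool, never from a script. Its argument "moves" is a list of rows, each a list of 6 numbers: the shift along the world's x, y, z as a fraction of full scale, then the turn, a rotation vector about the world's x, y, z as a fraction of full scale. A call has 1 to 8 rows; each row is the pose to reach, as a shift and turn from the pose commanded when the call began, turning the shorter way round; what a row does not reach only later rows make up. Full scale, the value 1, is 0.5 m for a shift and 180 degrees for a turn. A row lasts 1/12 s, in which the tool goes at most 41.7 mm and 7.16 degrees, less where a joint would pass 70% of its speed; a pose out of reach is approached as far as the arm can. A call with a number of a shift or a turn outside -1 to 1 is refused whole. A call with a gripper value outside its range is refused whole. "claw" is the opening, from -1 (shut) to 1 (fully open), set as the call begins (left out, the last holds). The fingers move at their own pace and stop on an object; "grip_force" is the grip in N (left out, the last holds). Time passes only in rows, so rows that repeat a pose let the fingers close. It gives the time, the measured TCP pose, the force, the opening and the grip force at its end, in the units of the state.
- bot.sense(): the state, without advancing time (a new reading comes with each control period).
- vision.grab_frame(name): name is "side" or "top"; returns (picture, depth): 420x560x3 uint8, red, green, blue; 420x560 float32, mm along the optical axis (not along the pixel's ray), 0 where there is no reading.
- vision.camera_model(name): a dict with "K" (3x3 intrinsics, pixels), "dist" ([k1, k2, p1, p2, k3] as OpenCV has them; the pictures are not rectified), "eye" and "orientation" of the camera in the world. Camera axes: x right, y up, looking along -z (the intrinsics and any distortion apply to the point x, -y, -z); pixel columns grow to the right and rows downward; lengths in mm; the calibration is good to about 2 mm. A picture is of the moment at which its call begins. camera_model takes no time and is no camera call.
- bot.sign_off(): hands the job in; it is judged then, once.
The state is a dict: "t": time; "q": joint angles; "qvel": joint speeds; "effort": joint torques, N m; "position": TCP position; "ee_rot": TCP orientation; "contact_force": force on the tool from outside, world axes, zero at the start; "wrist_torque": the same for the moment, N m; "width": finger opening in mm; "grip_force": force on a finger pad.
Only numpy, scipy, OpenCV 4.12 (cv2) and the standard library are available. Lean on these libraries where they do the work, as an engineer would, in place of code of your own. Each camera call takes 0.05 s, during which the arm holds its last target. There are 200 camera calls.

## Working session

There is one attempt and no reset: what is moved stays moved. The work goes in short steps, Python scripts to look and compute and a tool call to move; the robot and the scene stay as the last step left them, time stands still between calls to the robot, and variables do not carry over. Pictures are saved under pics/ and viewed, at most 10 in all, crops included, and the job is handed in when it is done.

Besides the shell and the picture viewer there is one more tool, called after "Call:" by a JSON object that holds its "op" and its "data". drive_tool: Moves the arm, as the interface text tells. Its arguments: {"type":"object","properties":{"moves":{"type":"array","items":{"type":"array","items":{"type":"number","minimum":-1,"maximum":1}}},"claw":{"type":"number"},"grip_force":{"type":"number"}},"required":["moves"]}

```bash
mkdir -p pics; cat > h.py <<'E'
import numpy as np, cv2
from scipy.spatial.transform import Rotation as R
from cell import bot, vision
def cam(n):
    m=vision.camera_model(n); o=np.array(m["orientation"],float)
    Rm=o if o.shape==(3,3) else (R.from_rotvec(o).as_matrix() if o.size==3 else R.from_quat(o).as_matrix())
    return np.array(m["K"],float),np.array(m["dist"],float),np.array(m["eye"],float),Rm
def grab(n):
    p,d=vision.grab_frame(n); np.savez(f"{n}.npz",p=p,d=d); return p,d
def cloud(n,d):
    K,D,e,Rm=cam(n); h,w=d.shape
    u,v=np.meshgrid(np.arange(w),np.arange(h))
    q=cv2.undistortPoints(np.stack([u,v],-1).reshape(-1,1,2).astype(np.float64),K,D).reshape(h,w,2)
    P=np.stack([q[...,0]*d,-q[...,1]*d,-d],-1)@Rm.T+e
    P[d<=0]=np.nan
    return P
E
python3 - <<'E'
from h import *
for n in("side","top"):
    p,d=grab(n); cv2.imwrite(f"pics/{n}0.png",cv2.resize(p[...,::-1],(784,588)))
    m=vision.camera_model(n); print(n,m,(d>0).mean())
print(bot.sense())
E
```

```text
side {'K': array([[407.91964038,   0.        , 277.14465341],
       [  0.        , 407.91964038, 209.84686418],
       [  0.        ,   0.        ,   1.        ]]), 'dist': array([-0.11682874,  0.        ,  0.        ,  0.        ,  0.        ]), 'eye': array([ 305.44922261, -862.10495299,  923.91618899]), 'orientation': array([ 0.7855437 , -0.08586412, -0.21083955])} 0.9960289115646258
top {'K': array([[530.76627317,   0.        , 278.21417292],
       [  0.        , 530.76627317, 208.04826542],
       [  0.        ,   0.        ,   1.        ]]), 'dist': array([-0.0080862,  0.       ,  0.       ,  0.       ,  0.       ]), 'eye': array([ 249.24437243,  -40.04491173, 1521.99628379]), 'orientation': array([ 0.12744564, -0.13354395, -1.54633404])} 0.9960459183673469
{'t': 0.1, 'q': array([ 1.11636835e+00,  3.51193991e-01,  1.65230637e+00,  3.69094237e-05,
        1.13911213e+00, -8.46049194e-02]), 'qvel': array([-0.00015343, -0.00062484, -0.00147171, -0.00111114, -0.00027229,
       -0.00156012]), 'effort': array([ 9.44034982e-04, -4.98032963e+01, -2.85701197e+01,  6.99535687e-02,
        2.39208952e-02,  2.00128426e-06]), 'position': array([198.64998833, 512.58442265, 237.16930395]), 'ee_rot': array([-5.77579807e-01, -3.08773292e+00,  1.52995438e-03]), 'contact_force': array([-0.1313774 ,  0.58554532,  0.2581411 ]), 'wrist_torque': array([ 0.00552531, -0.03841525, -0.03463651]), 'grip_force': 0.0, 'width': 92.91988514484996}
```

View pics/side0.png

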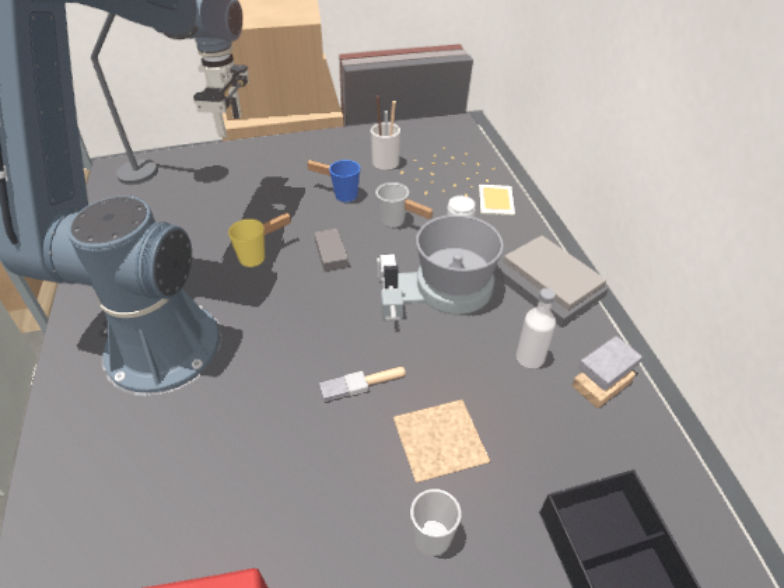

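View pics/top0.png

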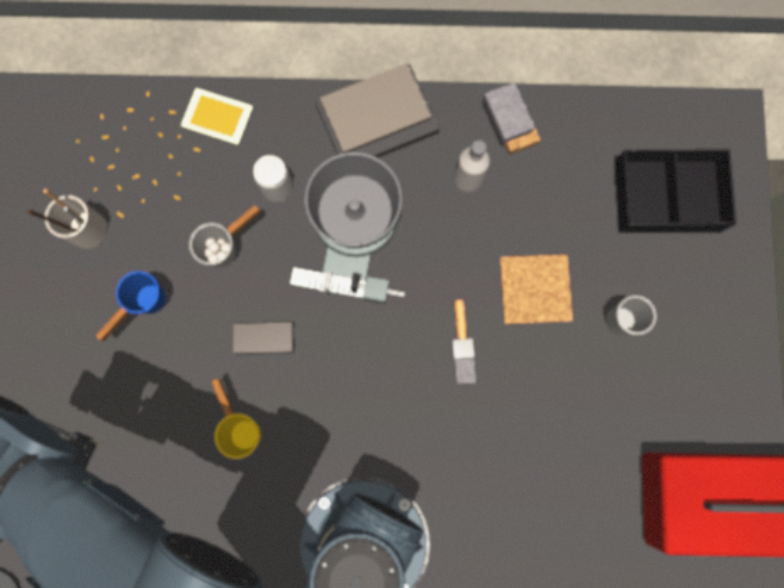

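Candidates in the 784-px top picture:
- Steel cup with wooden handle and white balls at (212,245). This is the dipper.
- Blue look-alike at (138,293), yellow look-alike at (237,436), and a steel beaker without a handle at (635,316). None of these is meant.

The tumbler is at (354,205), the tab at (355,283), and the mat at (537,289). I'll check these with one close crop and measure.

```bash
python3 - <<'E'
from h import *
p,d=np.load("top.npz").values(); s,ds=np.load("side.npz").values()
a=cv2.resize(p[90:230,120:300][...,::-1],(540,420),interpolation=cv2.INTER_CUBIC)
b=cv2.resize(s[120:240,250:370][...,::-1],(420,420)[:2],interpolation=cv2.INTER_CUBIC)
cv2.imwrite("pics/crop1.png",cv2.resize(np.hstack([a,b]),(800,350)))
for n,p,d in(("top",p,d),("side",s,ds)):
    P=cloud(n,d); np.save(n+"P.npy",P)
    print(n)
    pts=dict(top=dict(mat=(537,289),tab=(355,283),hous=(376,288),tubpost=(354,209),dip=(212,245),han=(247,220),hend=(257,211),hst=(233,231),bott=(478,150),tin=(270,172)),side=dict(mat=(440,440),tab=(391,265),han=(418,208),tubpost=(457,257),clipw=(388,258)))[n]
    for k,(x,y) in pts.items():
        u,v=int(x/1.4),int(y/1.4); print(k,np.round(np.nanmedian(P[v-1:v+2,u-1:u+2].reshape(-1,3),0)))
E
```

```text
top
mat [ 517. -348.    6.]
tab [504.  26. 101.]
hous [505. -14.  50.]
tubpost [654.  33.  97.]
dip [583. 319.  55.]
han [631. 246.  79.]
hend [651. 227.  78.]
hst [607. 272.  79.]
bott [ 746. -203.  191.]
tin [724. 201. 109.]
side
mat [ 516. -349.    7.]
tab [513.  34.  99.]
han [629. 250.  79.]
tubpost [658.  26. 102.]
clipw [531. 147.  19.]
```

View pics/crop1.png

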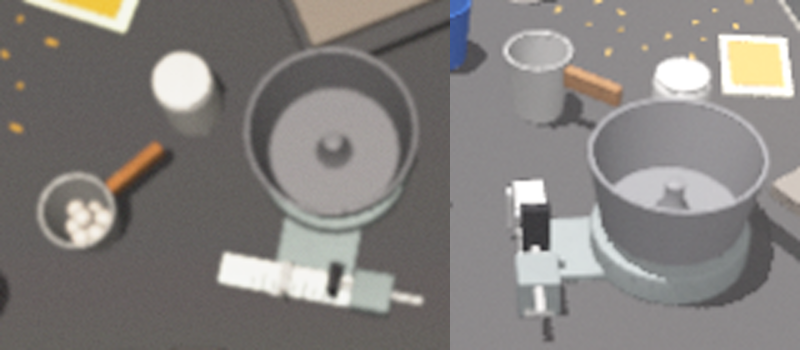

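The crop shows the steel dipper with its white balls at (76,212), the handle running to (160,150), the black tab at (336,280), and the clip at about (287,275). Next I'll fit the geometry.

```bash
cat > fit.py <<'E'
from h import *
from scipy.optimize import least_squares
T=np.load("topP.npy").reshape(-1,3); S=np.load("sideP.npy").reshape(-1,3)
tc=np.load("top.npz")["p"].reshape(-1,3).astype(int); sc=np.load("side.npz")["p"].reshape(-1,3).astype(int)
def sel(P,c,r,z0,z1): return (np.hypot(P[:,0]-c[0],P[:,1]-c[1])<r)&(P[:,2]>z0)&(P[:,2]<z1)
def circ(P,r0):
    f=lambda x:np.hypot(P[:,0]-x[0],P[:,1]-x[1])-x[2]
    return least_squares(f,[*np.median(P[:,:2],0),r0],loss="soft_l1",f_scale=2).x
for n,P,c in(("top",T,tc),("side",S,sc)):
    print(n)
    m=sel(P,(655,30),110,136,146); print("tub rim",circ(P[m],92),m.sum(),np.median(P[m,2]))
    m=sel(P,(583,319),55,85,95)
    print("dipper rim",circ(P[m],40),m.sum(),np.median(P[m,2]))
    m=sel(P,(635,245),70,60,90)&(c[:,0]-c[:,2]>40); H=P[m]
    top=H[H[:,2]>np.percentile(H[:,2],60)-4]
    mu=top.mean(0);u=np.linalg.svd(top[:,:2]-mu[:2])[2][0]; t=(top[:,:2]-mu[:2])@u
    print("handle",mu,u,mu[:2]+u*t.min(),mu[:2]+u*t.max(),m.sum(), "topz",np.percentile(H[:,2],[50,90]))
    m=sel(P,(517,-348),95,2,12)&(c[:,0]-c[:,2]>40); r=cv2.minAreaRect(P[m,:2].astype(np.float32)); print("mat",r,np.median(P[m,2]))
    m=sel(P,(507,27),40,85,110); r=cv2.minAreaRect(P[m,:2].astype(np.float32)); print("tab",P[m].mean(0),r,m.sum(),np.median(P[m,2]))
    m=sel(P,(520,40),130,10,25)&(P[:,0]<540); mu=P[m].mean(0);print("rail",mu,np.linalg.svd(P[m,:2]-mu[:2])[2][0],m.sum())
    m=sel(P,(500,80),40,28,85); print("blade?",P[m].round()[:25].tolist())
E
python3 fit.py
```

```text
top
tub rim [660.71727791  30.57504206  90.46945592] 358 139.6050260777522
dipper rim [577.56911155 311.95486237  39.4587047 ] 134 89.10157805423114
handle [630.85386755 254.01114472  80.11049644] [-0.69406369  0.71991361] [657.05989629 226.8290906 ] [605.84436511 279.95210874] 159 topz [78.58671941 83.33738132]
mat ((517.4771728515625, -347.16021728515625), (144.82809448242188, 143.88314819335938), 3.7788796424865723) 5.475353995907653
tab [507.90821574  25.40884292  98.30489266] ((508.3035583496094, 25.686241149902344), (12.120579719543457, 30.95441246032715), 80.0327377319336) 56 98.48673173042187
rail [517.99297969  82.1329961   16.96217173] [-0.14867162 -0.98888662] 558
blade? [[529.0, 86.0, 32.0], [527.0, 84.0, 29.0], [527.0, 81.0, 31.0], [524.0, 84.0, 28.0], [521.0, 89.0, 30.0], [521.0, 86.0, 29.0], [521.0, 77.0, 33.0], [518.0, 89.0, 32.0], [518.0, 86.0, 28.0], [518.0, 81.0, 29.0], [515.0, 83.0, 29.0], [515.0, 80.0, 30.0], [512.0, 89.0, 31.0], [512.0, 86.0, 29.0], [512.0, 83.0, 29.0], [509.0, 92.0, 29.0], [506.0, 91.0, 30.0], [506.0, 83.0, 30.0], [497.0, 94.0, 65.0], [497.0, 9
[... 634 characters left out ...]
040039062), (16.388656616210938, 30.43143081665039), 74.18156433105469) 72 98.3752232983984
rail [517.00646673  66.34654263  18.06028533] [-0.130228   -0.99148407] 137
blade? [[497.0, 96.0, 69.0], [499.0, 93.0, 72.0], [495.0, 87.0, 73.0], [498.0, 89.0, 71.0], [494.0, 85.0, 71.0], [498.0, 86.0, 69.0], [495.0, 88.0, 64.0], [498.0, 86.0, 65.0], [494.0, 84.0, 63.0], [498.0, 85.0, 62.0], [494.0, 82.0, 61.0], [498.0, 87.0, 55.0], [494.0, 82.0, 56.0], [497.0, 84.0, 54.0], [494.0, 83.0, 51.0], [497.0, 82.0, 51.0], [494.0, 85.0, 45.0], [497.0, 84.0, 45.0], [494.0, 85.0, 41.0], [497.0, 85.0, 40.0], [494.0, 86.0, 35.0], [497.0, 84.0, 37.0], [505.0, 89.0, 31.0], [494.0, 85.0, 33.0], [497.0, 85.0, 32.0]]
```

```bash
cat >> h.py <<'E'
def toolR(yaw_h,tilt):
    """handle direction h at yaw (deg); tool down, pitched by tilt deg: + = pouring (tool z from down toward +h)"""
    h=np.array([np.cos(np.radians(yaw_h)),np.sin(np.radians(yaw_h)),0]); z0=np.array([0,0,1.])
    t=np.radians(tilt); z=-np.cos(t)*z0+np.sin(t)*h
    y=np.array([-h[1],h[0],0]); x=np.cross(y,z); return np.stack([x,y,z],1)
def go(pos,yaw,tilt):
    s=bot.sense(); R0=R.from_rotvec(s["ee_rot"]); Rt=R.from_matrix(toolR(yaw,tilt))
    rv=(Rt*R0.inv()).as_rotvec(); d=np.array(pos)-s["position"]
    print("row",np.round(np.r_[d/500,rv/np.pi],4).tolist(),"dist",np.linalg.norm(d).round(1),"deg",np.degrees(np.linalg.norm(rv)).round(1))
    print("t",round(s["t"],2),"q",s["q"].round(2),"F",s["contact_force"].round(1),"w",round(s["width"],1),s["grip_force"].round(1))
E
python3 - <<'E'
from h import *
go((625,260,200),-46.7,-15)
E
```

```text
row [0.8527, -0.5052, -0.0743, 0.0472, 0.0695, -0.1409] dist 496.9 deg 29.5Traceback (most recent call last):
  File "<stdin>", line 2, in <module>
  File "h.py", line 26, in go
    print("t",round(s["t"],2),"q",s["q"].round(2),"F",s["contact_force"].round(1),"w",round(s["width"],1),s["grip_force"].round(1))
                                                                                                          ^^^^^^^^^^^^^^^^^^^^^
AttributeError: 'float' object has no attribute 'round'
```

Call:
{"op": "drive_tool", "data": {"moves": [[0.85,-0.505,-0.07,0.047,0.07,-0.141],[0.85,-0.505,-0.07,0.047,0.07,-0.141],[0.85,-0.505,-0.07,0.047,0.07,-0.141],[0.85,-0.505,-0.07,0.047,0.07,-0.141],[0.85,-0.505,-0.07,0.047,0.07,-0.141],[0.85,-0.505,-0.07,0.047,0.07,-0.141],[0.85,-0.505,-0.07,0.047,0.07,-0.141],[0.85,-0.505,-0.07,0.047,0.07,-0.141]], "claw": 0.2}}

```text
t: 0.77
position: [486.2, 341.3, 213.7]
ee_rot: [-1.149, -2.658, -0.151]
contact_force: [0.6, -0.1, 0.1]
width: 56.5
grip_force: 0.0
```

```bash
sed -i 's/s\["grip_force"\].round(1)/round(s["grip_force"],1)/' h.py; python3 - <<'E'
from h import *
go((625,260,180),-46.7,-15)
E
```

```text
row [0.2777, -0.1626, -0.0674, -0.0001, -0.0004, 0.0002] dist 164.4 deg 0.1
t 0.77 q [ 0.43  0.49  1.53  0.26  1.22 -0.43] F [ 0.6 -0.1  0.1] w 56.5 0.0
```

```bash
python3 - <<'E'
from h import *
go((625,260,140),-46.7,-30)
E
```

```text
row [0.2777, -0.1626, -0.1474, 0.0606, 0.0567, 0.0002] dist 177.0 deg 14.9
t 0.77 q [ 0.43  0.49  1.53  0.26  1.22 -0.43] F [ 0.6 -0.1  0.1] w 56.5 0.0
```

Call:
{"op": "drive_tool", "data": {"moves": [[0.07,-0.041,-0.02,0.02,0.02,0],[0.14,-0.082,-0.04,0.04,0.04,0],[0.21,-0.123,-0.06,0.06,0.057,0],[0.278,-0.163,-0.1,0.061,0.057,0],[0.278,-0.163,-0.147,0.061,0.057,0],[0.278,-0.163,-0.147,0.061,0.057,0]]}}

```text
t: 1.27
position: [623.0, 259.2, 134.7]
ee_rot: [-1.052, -2.422, -0.277]
contact_force: [-0.6, 0.2, -1.4]
width: 55.9
grip_force: 0.0
```

```bash
python3 - <<'E'
from h import *
go((625,260,69),-46.7,-30)
for n in("side","top"):
    p,d=grab(n); P=cloud(n,d); c=p.astype(int)
    m=(np.hypot(P[...,0]-630,P[...,1]-253)<45)&(c[...,0]-c[...,2]>40)&(P[...,2]<95)&(P[...,2]>70); print(n,P[m].mean(0),m.sum())
    if n=="side": cv2.imwrite("pics/s1.png",cv2.resize(p[90:210,220:380][...,::-1],(640,480),interpolation=cv2.INTER_CUBIC))
E
```

```text
row [0.004, 0.0017, -0.1315, 0.0001, -0.0025, 0.001] dist 65.8 deg 0.5
t 1.27 q [ 0.16  0.82  1.21  0.43  1.44 -0.72] F [-0.6  0.2 -1.4] w 55.9 0.0
side [631.10665725 251.57206157  77.89554879] 96
top [nan nan nan] 0<stdin>:5: RuntimeWarning: Mean of empty slice.
  ret = um.true_divide(
```

View pics/s1.png

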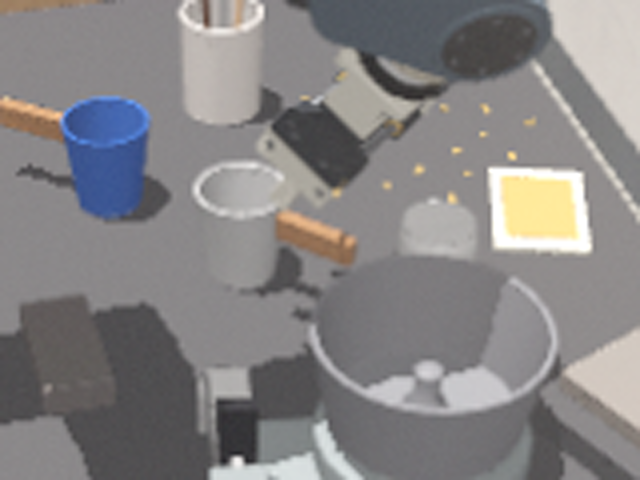

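The open fingers stand above the handle's inner end at (300,195), next to the rim, and the body clears the tin at (437,230). Descending and gripping.

Call:
{"op": "drive_tool", "data": {"moves": [[0.004,0.002,-0.04,0,0,0],[0.004,0.002,-0.08,0,0,0],[0.004,0.002,-0.11,0,0,0],[0.004,0.002,-0.13,0,0,0],[0.004,0.002,-0.13,0,0,0],[0.004,0.002,-0.13,0,0,0]]}}

```text
t: 1.87
position: [625.5, 263.0, 76.4]
ee_rot: [-1.048, -2.429, -0.283]
contact_force: [0.1, 0.3, 0.1]
width: 55.4
grip_force: 0.0
```

Call:
{"op": "drive_tool", "data": {"moves": [[0,0,0,0,0,0],[0,0,0,0,0,0],[0,0,0,0,0,0],[0,0,0,0,0,0],[0,0,0,0,0,0],[0,0,0,0,0,0],[0,0,0,0,0,0],[0,0,0,0,0,0]], "claw": -1, "grip_force": 55}}

```text
t: 2.53
position: [625.7, 262.4, 75.6]
ee_rot: [-1.049, -2.429, -0.283]
contact_force: [0.2, -0.6, 0.0]
width: 13.2
grip_force: 54.9
```

```bash
python3 - <<'E'
from h import *
go((600,230,300),-46.7,-30)
E
```

```text
row [-0.0514, -0.0649, 0.4487, -0.0005, -0.0001, 0.0001] dist 228.1 deg 0.1
t 2.53 q [ 0.17  0.9   1.23  0.44  1.35 -0.76] F [ 0.2 -0.6  0. ] w 13.2 54.9
```

Call:
{"op": "drive_tool", "data": {"moves": [[0,0,0.02,0,0,0],[0,0,0.06,0,0,0],[0,0,0.12,0,0,0],[-0.01,-0.01,0.18,0,0,0],[-0.02,-0.03,0.24,0,0,0],[-0.03,-0.05,0.3,0,0,0],[-0.03,-0.06,0.35,0,0,0],[-0.03,-0.065,0.39,0,0,0]]}}

```text
t: 3.2
position: [610.6, 229.2, 273.6]
ee_rot: [-1.05, -2.431, -0.284]
contact_force: [0.3, 0.3, -2.7]
width: 13.5
grip_force: 54.9
```

```bash
cat >> h.py <<'E'
OFF_H,OFF_Z,PRE=68.1,75.6,30.
def pour(P,zlip,yaw=-90,lip=(661,12)):
    p=np.radians(P); h=np.array([np.cos(np.radians(yaw)),np.sin(np.radians(yaw)),0]); z=np.array([0,0,1.])
    hp=np.cos(p)*h+np.sin(p)*z; zp=-np.sin(p)*h+np.cos(p)*z
    go(np.array([*lip,zlip])+(OFF_H+42)*hp-(90-OFF_Z)*zp,yaw,P-PRE)
E
python3 - <<'E'
from h import *
pour(0,285); pour(0,285,-90); s=bot.sense(); print(s["position"])
E
```

```text
row [0.1008, -0.6545, -0.0059, -0.0001, 0.0007, -0.2403] dist 331.1 deg 43.3
t 3.2 q [ 0.13  0.65  1.17  0.42  1.64 -0.67] F [ 0.3  0.3 -2.7] w 13.5 54.9
row [0.1008, -0.6545, -0.0059, -0.0001, 0.0007, -0.2403] dist 331.1 deg 43.3
t 3.2 q [ 0.13  0.65  1.17  0.42  1.64 -0.67] F [ 0.3  0.3 -2.7] w 13.5 54.9
[610.60009294 229.15294421 273.55575673]
```

Call:
{"op": "drive_tool", "data": {"moves": [[0.003,-0.02,0.01,0,0,-0.008],[0.01,-0.06,0.015,0,0,-0.022],[0.018,-0.12,0.015,0,0,-0.044],[0.028,-0.18,0.015,0,0,-0.066],[0.037,-0.24,0.015,0,0,-0.088],[0.046,-0.3,0.015,0,0,-0.11],[0.055,-0.36,0.015,0,0,-0.132],[0.065,-0.42,0.015,0,0,-0.154]]}}

```text
t: 3.87
position: [642.7, 17.8, 277.0]
ee_rot: [-1.633, -2.138, -0.438]
contact_force: [0.7, -0.2, -2.0]
width: 13.9
grip_force: 54.9
```

Call:
{"op": "drive_tool", "data": {"moves": [[0.009,-0.06,0,0,0,-0.022],[0.018,-0.11,0,0,0,-0.04],[0.025,-0.155,0,0,0,-0.058],[0.031,-0.19,0,0,0,-0.07],[0.035,-0.215,0,0,0,-0.08],[0.037,-0.23,0,0,0,-0.086],[0.037,-0.235,0,0,0,-0.086],[0.037,-0.235,0,0,0,-0.086]]}}

```text
t: 4.53
position: [661.4, -97.5, 277.8]
ee_rot: [-1.924, -1.928, -0.517]
contact_force: [-0.1, 1.5, -3.4]
width: 14.1
grip_force: 54.9
```

```bash
python3 - <<'E'
from h import *
for P,z in((0,285),(10,255),(20,235),(30,220),(40,200),(45,195)): pour(P,z)
E
```

```text
row [-0.0009, -0.0012, -0.0143, -0.0005, 0.0, -0.0006] dist 7.2 deg 0.1
t 4.53 q [-0.4   0.63  1.21  0.48  1.54 -0.47] F [-0.1  1.5 -3.4] w 14.1 54.9
row [-0.0009, -0.0028, -0.0356, -0.0561, -0.0, -0.0006] dist 17.9 deg 10.1
t 4.53 q [-0.4   0.63  1.21  0.48  1.54 -0.47] F [-0.1  1.5 -3.4] w 14.1 54.9
row [-0.0009, 0.0023, -0.0373, -0.1116, -0.0001, -0.0006] dist 18.7 deg 20.1
t 4.53 q [-0.4   0.63  1.21  0.48  1.54 -0.47] F [-0.1  1.5 -3.4] w 14.1 54.9
row [-0.0009, 0.0139, -0.0303, -0.1672, -0.0001, -0.0006] dist 16.7 deg 30.1
t 4.53 q [-0.4   0.63  1.21  0.48  1.54 -0.47] F [-0.1  1.5 -3.4] w 14.1 54.9
row [-0.0009, 0.0318, -0.036, -0.2227, -0.0002, -0.0006] dist 24.0 deg 40.1
t 4.53 q [-0.4   0.63  1.21  0.48  1.54 -0.47] F [-0.1  1.5 -3.4] w 14.1 54.9
row [-0.0009, 0.043, -0.0302, -0.2505, -0.0002, -0.0006] dist 26.2 deg 45.1
t 4.53 q [-0.4   0.63  1.21  0.48  1.54 -0.47] F [-0.1  1.5 -3.4] w 14.1 54.9
```

Call:
{"op": "drive_tool", "data": {"moves": [[0,0,-0.008,-0.02,0,0],[0,-0.002,-0.014,-0.056,0,0],[0,0,-0.015,-0.084,0,0],[0,0.002,-0.015,-0.112,0,0],[0,0.014,-0.01,-0.167,0,0],[0,0.032,0.003,-0.205,0,0],[0,0.04,0.004,-0.24,0,0],[0,0.043,0.004,-0.25,0,0]]}}

```text
t: 5.2
position: [661.7, -72.5, 281.0]
ee_rot: [2.072, 2.085, -0.276]
contact_force: [0.4, 0.5, -3.7]
width: 13.5
grip_force: 54.9
```

```bash
python3 - <<'E'
from h import *
for P,z in((52,200),(60,192),(67,185),(75,178),(82,172)): pour(P,z)
p,d=grab("side"); cv2.imwrite("pics/s2.png",cv2.resize(p[60:240,200:440][...,::-1],(720,540),interpolation=cv2.INTER_CUBIC))
E
```

```text
row [-0.0015, 0.0107, -0.0062, -0.0375, 0.0002, -0.0019] dist 6.2 deg 6.8
t 5.2 q [-0.08  0.53  1.3  -0.27  1.3  -0.01] F [ 0.4  0.5 -3.7] w 13.5 54.9
row [-0.0015, 0.0339, -0.0017, -0.082, 0.0001, -0.002] dist 17.0 deg 14.8
t 5.2 q [-0.08  0.53  1.3  -0.27  1.3  -0.01] F [ 0.4  0.5 -3.7] w 13.5 54.9
row [-0.0015, 0.0564, -0.0006, -0.1209, -0.0, -0.002] dist 28.2 deg 21.8
t 5.2 q [-0.08  0.53  1.3  -0.27  1.3  -0.01] F [ 0.4  0.5 -3.7] w 13.5 54.9
row [-0.0015, 0.0841, -0.0008, -0.1653, -0.0002, -0.002] dist 42.1 deg 29.8
t 5.2 q [-0.08  0.53  1.3  -0.27  1.3  -0.01] F [ 0.4  0.5 -3.7] w 13.5 54.9
row [-0.0015, 0.1098, -0.004, -0.2042, -0.0003, -0.002] dist 54.9 deg 36.8
t 5.2 q [-0.08  0.53  1.3  -0.27  1.3  -0.01] F [ 0.4  0.5 -3.7] w 13.5 54.9
```

View pics/s2.png

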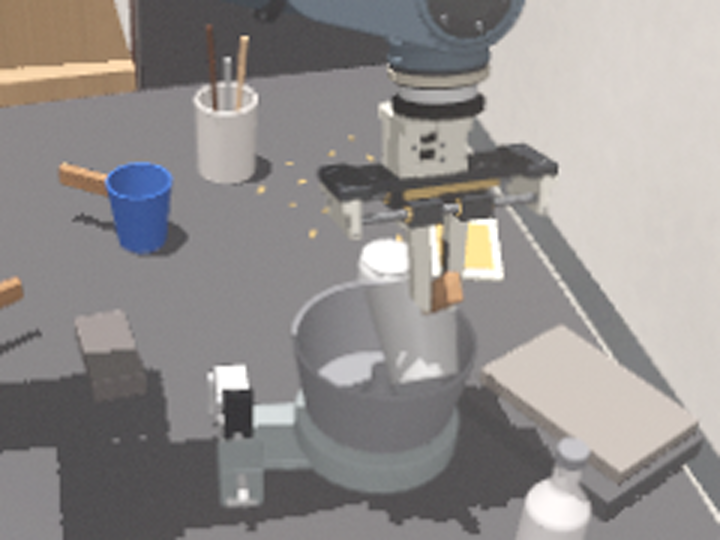

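The dipper is held tilted above the tub at (410,330), with its handle in the pads at (440,292). The balls are still inside. Continuing the pour slowly.

Call:
{"op": "drive_tool", "data": {"moves": [[0,0.005,-0.003,-0.019,0,0],[0,0.011,-0.006,-0.038,0,0],[0,0.022,-0.004,-0.06,0,0],[0,0.034,-0.002,-0.082,0,0],[0,0.045,-0.001,-0.101,0,0],[0,0.056,-0.001,-0.121,0,0],[0,0.07,-0.001,-0.143,0,0],[0,0.084,-0.001,-0.165,0,0]]}}

```text
t: 5.92
position: [661.3, -33.1, 279.5]
ee_rot: [1.763, 1.766, -0.726]
contact_force: [0.1, -0.1, -3.6]
width: 13.7
grip_force: 54.9
```

```bash
python3 - <<'E'
from h import *
for P,z in((82,172),(90,168),(97,166),(105,166),(110,166)): pour(P,z)
E
```

```text
row [-0.0005, 0.0309, -0.0009, -0.0409, -0.0007, -0.0003] dist 15.5 deg 7.4
t 5.92 q [ 0.15  0.62  1.32 -0.78  1.42  0.36] F [ 0.1 -0.1 -3.6] w 13.7 54.9
row [-0.0005, 0.0613, -0.0027, -0.0853, -0.0007, -0.0003] dist 30.7 deg 15.4
t 5.92 q [ 0.15  0.62  1.32 -0.78  1.42  0.36] F [ 0.1 -0.1 -3.6] w 13.7 54.9
row [-0.0005, 0.0884, -0.0048, -0.1242, -0.0007, -0.0002] dist 44.2 deg 22.4
t 5.92 q [ 0.15  0.62  1.32 -0.78  1.42  0.36] F [ 0.1 -0.1 -3.6] w 13.7 54.9
row [-0.0005, 0.1193, -0.0067, -0.1687, -0.0007, -0.0002] dist 59.7 deg 30.4
t 5.92 q [ 0.15  0.62  1.32 -0.78  1.42  0.36] F [ 0.1 -0.1 -3.6] w 13.7 54.9
row [-0.0005, 0.1384, -0.0101, -0.1964, -0.0007, -0.0001] dist 69.4 deg 35.4
t 5.92 q [ 0.15  0.62  1.32 -0.78  1.42  0.36] F [ 0.1 -0.1 -3.6] w 13.7 54.9
```

Call:
{"op": "drive_tool", "data": {"moves": [[0,0.014,0,-0.02,0,0],[0,0.031,-0.001,-0.041,0,0],[0,0.046,-0.002,-0.063,0,0],[0,0.061,-0.003,-0.085,0,0],[0,0.075,-0.004,-0.105,0,0],[0,0.088,-0.005,-0.124,0,0],[0,0.104,-0.006,-0.146,0,0],[0,0.119,-0.007,-0.169,0,0]]}}

```text
t: 6.58
position: [661.2, 26.3, 275.7]
ee_rot: [1.398, 1.401, -1.077]
contact_force: [0.2, -1.1, -1.4]
width: 13.8
grip_force: 54.9
```

Call:
{"op": "drive_tool", "data": {"moves": [[0,0.01,0,-0.014,0,0],[0,0.019,-0.003,-0.028,0,0],[0,0.019,-0.003,-0.028,0,0],[0,0.019,-0.003,-0.028,0,0]]}}

```text
t: 6.92
position: [661.4, 35.2, 273.7]
ee_rot: [1.336, 1.34, -1.124]
contact_force: [0.0, -0.6, -1.7]
width: 13.5
grip_force: 54.9
```

```bash
python3 - <<'E'
from h import *
pour(90,190);pour(110,170)
p,d=grab("side"); cv2.imwrite("pics/s3.png",cv2.resize(p[60:240,200:440][...,::-1],(720,540),interpolation=cv2.INTER_CUBIC))
E
```

```text
row [-0.0007, -0.0753, 0.0528, 0.1107, -0.0012, -0.0001] dist 46.0 deg 19.9
t 6.92 q [ 0.35  0.85  1.26 -1.23  1.77  0.6 ] F [ 0.  -0.6 -1.7] w 13.5 54.9
row [-0.0007, 0.0018, 0.0093, -0.0004, -0.0012, 0.0001] dist 4.8 deg 0.2
t 6.92 q [ 0.35  0.85  1.26 -1.23  1.77  0.6 ] F [ 0.  -0.6 -1.7] w 13.5 54.9
```

View pics/s3.png

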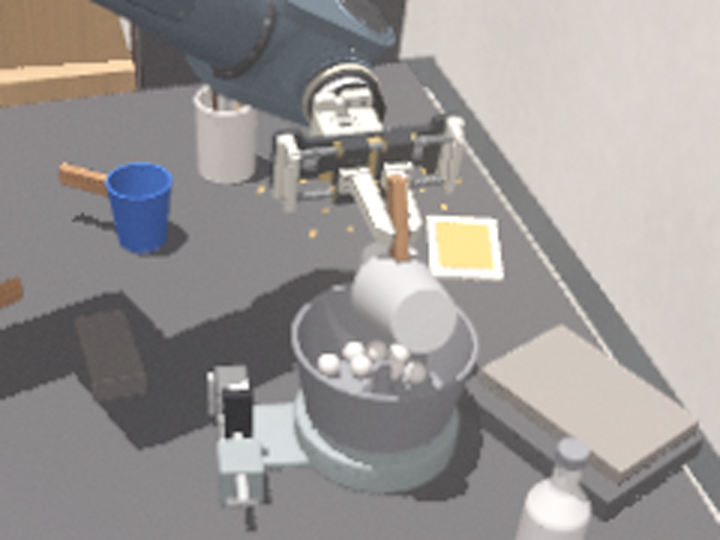

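Seven balls are clearly visible on the tub floor around (320–415, 350–375). The wrist force has dropped to the dipper's own weight. I'll tilt back and then count.

```bash
python3 - <<'E'
from h import *
for P,z in((90,190),(75,205),(53,225),(30,250),(0,290)): pour(P,z)
E
```

```text
row [-0.001, -0.0747, 0.0512, 0.1107, -0.0008, 0.0] dist 45.3 deg 19.9
t 6.97 q [ 0.35  0.85  1.26 -1.23  1.77  0.6 ] F [ 0.5 -0.6 -1.8] w 13.3 54.9
row [-0.001, -0.1307, 0.0663, 0.194, -0.0008, -0.0001] dist 73.3 deg 34.9
t 6.97 q [ 0.35  0.85  1.26 -1.23  1.77  0.6 ] F [ 0.5 -0.6 -1.8] w 13.3 54.9
row [-0.001, -0.2014, 0.0596, 0.3162, -0.0008, -0.0002] dist 105.0 deg 56.9
t 6.97 q [ 0.35  0.85  1.26 -1.23  1.77  0.6 ] F [ 0.5 -0.6 -1.8] w 13.3 54.9
row [-0.001, -0.251, 0.0362, 0.444, -0.0008, -0.0004] dist 126.8 deg 79.9
t 6.97 q [ 0.35  0.85  1.26 -1.23  1.77  0.6 ] F [ 0.5 -0.6 -1.8] w 13.3 54.9
row [-0.001, -0.2661, 0.0022, 0.6107, -0.0007, -0.0006] dist 133.0 deg 109.9
t 6.97 q [ 0.35  0.85  1.26 -1.23  1.77  0.6 ] F [ 0.5 -0.6 -1.8] w 13.3 54.9
```

Call:
{"op": "drive_tool", "data": {"moves": [[0,-0.025,0.018,0.037,0,0],[0,-0.05,0.035,0.074,0,0],[0,-0.075,0.052,0.11,0,0],[0,-0.103,0.06,0.15,0,0],[0,-0.131,0.066,0.19,0,0],[0,-0.155,0.065,0.23,0,0],[0,-0.178,0.062,0.27,0,0],[0,-0.2,0.06,0.308,0,0]]}}

```text
t: 7.63
position: [661.9, -65.4, 307.1]
ee_rot: [1.985, 1.987, -0.421]
contact_force: [-0.5, -0.3, -2.5]
width: 13.5
grip_force: 54.9
```

```bash
python3 - <<'E'
from h import *
pour(30,260);pour(0,300)
E
```

```text
row [-0.0017, -0.0502, -0.009, 0.1346, 0.0016, -0.0003] dist 25.5 deg 24.2
t 7.63 q [-0.01  0.52  1.28 -0.43  1.36  0.09] F [-0.5 -0.3 -2.5] w 13.5 54.9
row [-0.0017, -0.0653, -0.0429, 0.3012, 0.0016, 0.0001] dist 39.1 deg 54.2
t 7.63 q [-0.01  0.52  1.28 -0.43  1.36  0.09] F [-0.5 -0.3 -2.5] w 13.5 54.9
```

Call:
{"op": "drive_tool", "data": {"moves": [[0,-0.017,0,0.038,0,0],[0,-0.034,0,0.077,0,0],[0,-0.05,0,0.115,0,0],[0,-0.07,0,0.153,0,0],[0,-0.09,0,0.19,0,0],[0,-0.12,0,0.23,0,0],[0,-0.15,0,0.27,0,0],[0,-0.17,0,0.3,0,0]]}}

```text
t: 8.3
position: [661.5, -152.6, 306.5]
ee_rot: [-1.931, -1.933, -0.517]
contact_force: [-0.3, 0.6, -2.9]
width: 13.7
grip_force: 54.9
```

```bash
python3 - <<'E'
from h import *
go((449.5,-347,250),-180,-30)
p,d=grab("side"); t,_=grab("top")
a=cv2.resize(p[140:220,270:370][...,::-1],(400,320),interpolation=cv2.INTER_CUBIC); b=cv2.resize(t[100:190,205:300][...,::-1],(338,320),interpolation=cv2.INTER_CUBIC)
cv2.imwrite("pics/c4.png",np.hstack([a,b]))
E
```

```text
row [-0.424, -0.3887, -0.113, 0.0028, -0.0, -0.4998] dist 293.1 deg 90.0
t 8.3 q [-0.47  0.64  1.11  0.46  1.63 -0.5 ] F [-0.3  0.6 -2.9] w 13.7 54.9
```

View pics/c4.png

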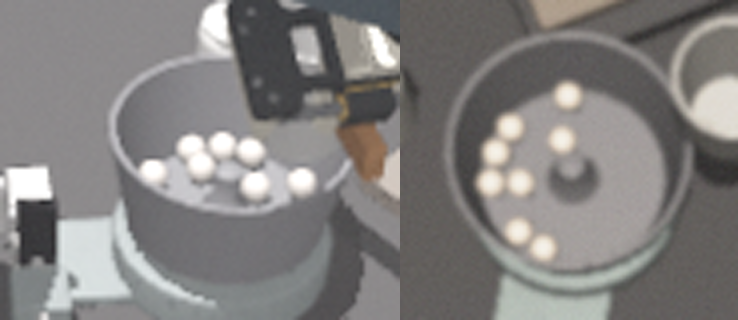

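The top view shows all eight balls in the tub: (568,95), (510,127), (562,139), (495,152), (490,182), (519,182), (517,231) and (542,247). Moving to the mat.

Call:
{"op": "drive_tool", "data": {"moves": [[-0.02,-0.02,0,0,0,-0.03],[-0.05,-0.05,0,0,0,-0.065],[-0.08,-0.08,0,0,0,-0.1],[-0.11,-0.11,0,0,0,-0.135],[-0.145,-0.14,0,0,0,-0.17],[-0.18,-0.17,0,0,0,-0.205],[-0.215,-0.2,-0.01,0,0,-0.24],[-0.25,-0.23,-0.02,0,0,-0.275]]}}

```text
t: 9.07
position: [535.8, -265.4, 296.0]
ee_rot: [-2.708, -0.996, -0.711]
contact_force: [1.0, -0.3, -1.9]
width: 13.4
grip_force: 54.9
```

Call:
{"op": "drive_tool", "data": {"moves": [[-0.03,-0.03,-0.01,0,0,-0.035],[-0.06,-0.06,-0.02,0,0,-0.07],[-0.09,-0.09,-0.03,0,0,-0.105],[-0.115,-0.115,-0.04,0,0,-0.14],[-0.135,-0.135,-0.05,0,0,-0.175],[-0.155,-0.15,-0.07,0,0,-0.205],[-0.168,-0.157,-0.085,0,0,-0.22],[-0.174,-0.159,-0.093,0.002,0,-0.224]]}}

```text
t: 9.73
position: [448.9, -344.0, 248.6]
ee_rot: [-3.034, -0.003, -0.799]
contact_force: [0.7, 0.5, -1.8]
width: 13.6
grip_force: 54.9
```

Call:
{"op": "drive_tool", "data": {"moves": [[0,0,0,0,0,0],[0,0,0,0,0,0],[0,0,0,0,0,0]]}}

```text
t: 9.98
position: [450.2, -344.6, 249.0]
ee_rot: [-3.033, -0.008, -0.799]
contact_force: [0.5, -0.4, -2.4]
width: 13.7
grip_force: 54.9
```

```bash
python3 - <<'E'
from h import *
go((449.5,-347,150),-180,-30)
s=bot.sense();print(s["position"],s["ee_rot"])
p,d=grab("side"); cv2.imwrite("pics/s5.png",cv2.resize(p[190:370,220:420][...,::-1],(600,540),interpolation=cv2.INTER_CUBIC))
P=cloud("side",d).reshape(-1,3); np.save("placeS.npy",P)
t,d2=grab("top"); Q=cloud("top",d2).reshape(-1,3); np.save("placeT.npy",Q)
from scipy.optimize import least_squares
z0=s["position"][2]-75.6
for n,X,ctr in(("s",P,(517.5,-347)),("t",Q,(517.5,-347))):
    m=(np.hypot(X[:,0]-ctr[0],X[:,1]-ctr[1])<48)&(abs(X[:,2]-z0-90)<9); A=X[m]
    print(n,m.sum(),"rim z exp",z0+90)
    pts=A
    f=lambda x:np.hypot(np.hypot(pts[:,0]-x[0],pts[:,1]-x[1])-40,0)
    r=least_squares(f,[517,-347],loss="soft_l1",f_scale=2).x
    c=np.linalg.lstsq(np.c_[A[:,:2]-r,np.ones(len(A))],A[:,2],rcond=None)[0]; print("rim centre",r,"slope,z",c)
E
```

```text
row [-0.0014, -0.0049, -0.1979, -0.0012, -0.0026, -0.002] dist 99.0 deg 0.6
t 9.98 q [-0.92  0.24  1.87  0.58  0.8   0.28] F [ 0.5 -0.4 -2.4] w 13.7 54.9
[ 450.19468738 -344.55192198  248.964204  ] [-3.03275988 -0.00800408 -0.79941854]
s 369 rim z exp 263.3642040033859
rim centre [ 520.38682344 -346.61671876] slope,z [ 3.63397407e-03 -3.09871363e-03  2.60884982e+02]
t 215 rim z exp 263.3642040033859
rim centre [ 518.96464805 -346.37913939] slope,z [-1.53190601e-02  1.46635872e-02  2.60727091e+02]
```

View pics/s5.png

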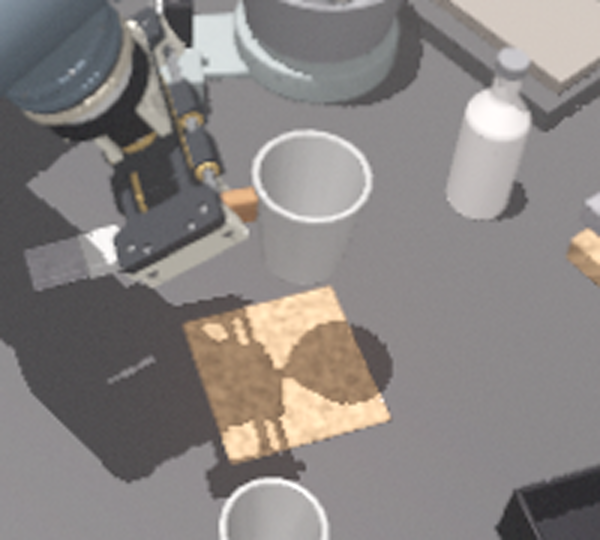

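The empty dipper hangs level above the mat, rim at (312,175) in the crop and axis about 2 mm from the mat's centre. Lowering it.

Call:
{"op": "drive_tool", "data": {"moves": [[-0.002,0,-0.03,0,0,0],[-0.003,0,-0.09,0,0,0],[-0.004,0,-0.15,0,0,0],[-0.004,0,-0.21,0,0,0],[-0.004,0,-0.26,0,0,0],[-0.004,0,-0.295,0,0,0],[-0.004,0,-0.31,0,0,0],[-0.004,0,-0.31,0,0,0]]}}

```text
t: 10.75
position: [447.4, -344.0, 91.4]
ee_rot: [-3.031, -0.005, -0.795]
contact_force: [0.1, 0.5, -1.0]
width: 14.1
grip_force: 54.9
```

Call:
{"op": "drive_tool", "data": {"moves": [[0,0,-0.004,0,0,0],[0,0,-0.008,0,0,0],[0,0,-0.012,0,0,0],[0,0,-0.016,0,0,0],[0,0,-0.018,0,0,0],[0,0,-0.018,0,0,0],[0,0,-0.018,0,0,0]]}}

```text
t: 11.33
position: [447.6, -344.6, 84.2]
ee_rot: [-3.032, -0.005, -0.798]
contact_force: [-0.4, 0.5, -1.9]
width: 14.2
grip_force: 54.9
```

Call:
{"op": "drive_tool", "data": {"moves": [[0,0,-0.002,0,0,0],[0,0,-0.004,0,0,0],[0,0,-0.006,0,0,0],[0,0,-0.006,0,0,0]]}}

```text
t: 11.67
position: [447.7, -344.7, 81.3]
ee_rot: [-3.032, -0.005, -0.799]
contact_force: [0.4, 0.2, 2.1]
width: 13.8
grip_force: 54.9
```

Call:
{"op": "drive_tool", "data": {"moves": [[0,0,0,0,0,0],[0,0,0,0,0,0],[0,0,0,0,0,0],[0,0,0,0,0,0]], "claw": 0.2}}

```text
t: 12.0
position: [447.7, -344.5, 81.1]
ee_rot: [-3.032, -0.005, -0.798]
contact_force: [-0.7, 0.5, -1.0]
width: 35.8
grip_force: 0.0
```

Call:
{"op": "drive_tool", "data": {"moves": [[-0.01,0,0.018,0,0,0],[-0.03,0,0.052,0,0,0],[-0.06,0,0.1,0,0,0],[-0.09,0,0.155,0,0,0],[-0.09,0,0.22,0,0,0],[-0.09,0,0.27,0,0,0],[-0.09,0,0.3,0,0,0]]}}

```text
t: 12.58
position: [402.2, -345.2, 234.7]
ee_rot: [-3.035, -0.005, -0.801]
contact_force: [0.6, -0.3, -0.4]
width: 55.4
grip_force: 0.0
```

```bash
cat > chk.py <<'E'
from h import *
from scipy.optimize import least_squares
for n in("side","top"):
    p,d=grab(n); P=cloud(n,d).reshape(-1,3)
    m=(np.hypot(P[:,0]-518,P[:,1]+347)<55)&(abs(P[:,2]-95)<9); A=P[m]
    r=least_squares(lambda x:np.hypot(A[:,0]-x[0],A[:,1]-x[1])-40,[517,-347],loss="soft_l1",f_scale=2).x
    c=np.linalg.lstsq(np.c_[A[:,:2]-r,np.ones(len(A))],A[:,2],rcond=None)[0]; print(n,m.sum(),"rim",r,c)
E
python3 chk.py; cat > tab.py <<'E'
from h import *
Tp=[];C=[]
acc={n:[] for n in("top","side")}
for i in range(6):
    for n in acc:
        p,d=grab(n); acc[n].append(np.where(d>0,d,np.nan))
for n in acc:
    P=cloud(n,np.nan_to_num(np.nanmean(acc[n],0))).reshape(-1,3); np.save(n+"A.npy",P)
    yv=np.array([.1409,.990]); xv=np.array([.990,-.1409]); o=np.array([661.3,30.6])
    L=np.c_[(P[:,:2]-o)@xv,(P[:,:2]-o)@yv,P[:,2]]
    def show(k,m): 
        if m.sum(): print(n,k,m.sum(),"mean",L[m].mean(0).round(1),"x",np.percentile(L[m,0],[2,98]).round(1),"y",np.percentile(L[m,1],[2,98]).round(1))
    near=abs(L[:,0]+150)<30
    show("tab",near&(L[:,2]>85)&(L[:,2]<108)&(L[:,1]<90)&(L[:,1]>-60))
    show("housing",near&(L[:,2]>46)&(L[:,2]<56)&(L[:,1]<-45))
    show("clipbase",near&(L[:,2]>25)&(L[:,2]<34)&(L[:,1]>0))
    show("blade",near&(L[:,2]>45)&(L[:,2]<80)&(L[:,1]>0))
    show("rail",near&(L[:,2]>12)&(L[:,2]<22))
    show("rim",(abs(L[:,2]-140)<4)&(np.hypot(L[:,0],L[:,1])<110))
E
python3 tab.py; python3 -c "
from h import *
go((0,0,0),0,0); print(bot.sense()['position'])"
```

```text
side 278 rim [ 516.4742652  -347.23215276] [ 5.52380363e-03 -9.34651517e-03  9.27135817e+01]
top 188 rim [ 515.47962643 -346.23070586] [8.46284990e-03 2.00523412e-02 9.27455098e+01]
top tab 57 mean [-151.1  -26.8   98.6] x [-166.4 -135.4] y [-32.5 -20.5]
top housing 315 mean [-151.  -128.    50.7] x [-173.6 -126.2] y [-606.3  -46.7]
top clipbase 87 mean [-147.   211.6   28.5] x [-175.7 -125.6] y [ 27.7 585.4]
top blade 168 mean [-142.7  500.3   63.3] x [-175.9 -120.9] y [ 30.  587.3]
top rail 673 mean [-149.6    3.7   17. ] x [-173.7 -123.8] y [-562.3  531.8]
top rim 412 mean [  3.1   1.2 139. ] x [-90.9  91.1] y [-90.7  91. ]
side tab 73 mean [-149.2  -27.4   96.2] x [-164.4 -134.1] y [-30.8 -19.5]
side housing 267 mean [-147.3 -199.7   52. ] x [-170.9 -122.3] y [-608.7  -47.2]
side clipbase 50 mean [-149.3  873.4   29. ] x [-177.3 -121.6] y [  30.1 2046.6]
side blade 222 mean [-147.8  903.7   53.7] x [-177.2 -120.3] y [  30.2 1298.9]
side rail 330 mean [-147.3   21.6   17.7] x [-177.8 -120.5] y [-604.5 2046.7]
side rim 318 mean [ -2.7  -1.9 139.8] x [-88.4  90.7] y [-90.1  90.7]
row [-0.8052, 0.689, -0.4617, -0.2541, -0.0032, 0.9662] dist 577.9 deg 179.8
t 13.28 q [-1.    0.21  1.96  0.63  0.79  0.15] F [-0.4 -0.   0.1] w 55.8 0.0
[ 402.57739573 -344.48459607  230.8283831 ]
```

```bash
python3 - <<'E'
from h import *
for yaw in(-8.1,-9.2):
  a=np.radians(yaw); xv=np.array([np.cos(a),np.sin(a)]); yv=np.array([-xv[1],xv[0]]); o=np.array([661.3,30.6])
  for n in("top","side"):
    P=np.load(n+"A.npy"); L=np.c_[(P[:,:2]-o)@xv,(P[:,:2]-o)@yv,P[:,2]]; L=L[(abs(L[:,0]+150)<32)&(abs(L[:,1])<115)]
    def show(k,m):
        if m.sum(): print(yaw,n,k,m.sum(),"mean",L[m].mean(0).round(1),"x",np.percentile(L[m,0],[3,97]).round(1),"y",np.percentile(L[m,1],[3,97]).round(1))
    x,y,z=L.T
    show("tab",(z>85)&(z<108)); show("housing",(z>46)&(z<57)&(y<-45)); show("clipbase",(z>25)&(z<35)&(y>10)&(abs(x+150)<20)); show("blade",(z>40)&(z<75)&(y>10)); show("bladetop",(z>63)&(z<75)&(y>10))
    m=(z>14)&(z<21)&(abs(x+150)<20)&(y>-40); print("rail slope",np.polyfit(y[m],x[m],1),np.percentile(y[m],[1,99]))
E
```

```text
-8.1 top tab 57 mean [-151.1  -26.8   98.6] x [-166.3 -135.7] y [-32.4 -20.7]
-8.1 top housing 270 mean [-152.1  -70.3   50.7] x [-172.4 -131.2] y [-101.  -47.]
-8.1 top clipbase 51 mean [-148.    33.2   27.3] x [-164.2 -131.6] y [27.8 38.6]
-8.1 top blade 15 mean [-174.6   33.3   62.1] x [-176.2 -171.8] y [27.9 38.8]
-8.1 top bladetop 10 mean [-174.1   34.    68. ] x [-176.2 -171.7] y [28.5 38.9]
rail slope [ 3.89220841e-02 -1.51033888e+02] [-38.40915908 106.855372  ]
-8.1 side tab 73 mean [-149.2  -27.4   96.2] x [-164.4 -134.2] y [-30.7 -19.9]
-8.1 side housing 189 mean [-150.1  -73.5   52.5] x [-170.5 -129.8] y [-107.3  -47.2]
-8.1 side clipbase 3 mean [-163.5   32.9   29.1] x [-163.7 -163.3] y [30.3 36. ]
-8.1 side blade 20 mean [-171.3   31.7   58.9] x [-173.3 -169.3] y [29.1 39.2]
-8.1 side bladetop 9 mean [-170.9   32.9   69.3] x [-172.9 -169.2] y [29.2 39.4]
rail slope [ 1.39612363e-01 -1.59732223e+02] [ -9.25338867 108.16728127]
-9.2 top tab 57 mean [-150.6  -29.6   98.6] x [-165.8 -135.2] y [-35.2 -23.4]
-9.2 top housing 270 mean [-150.7  -72.7   50.7] x [-171.2 -130.1] y [-101.1  -49.5]
-9.2 top clipbase 51 mean [-148.7   30.3   27.3] x [-164.9 -132.2] y [24.9 35.7]
-9.2 top blade 15 mean [-175.2   30.    62.1] x [-176.8 -172.4] y [24.6 35.5]
-9.2 top bladetop 10 mean [-174.7   30.6   68. ] x [-176.8 -172.4] y [25.1 35.5]
rail slope [ 2.28346849e-02 -1.51115323e+02] [-37.72526811 104.12194445]
-9.2 side tab 73 mean [-148.6  -30.3   96.2] x [-163.8 -133.7] y [-33.5 -22.7]
-9.2 side housing 193 mean [-148.5  -75.1   52.5] x [-169.2 -128.3] y [-106.3  -47.7]
-9.2 side clipbase 3 mean [-164.1   29.8   29.1] x [-164.3 -164. ] y [27.1 32.9]
-9.2 side blade 20 mean [-171.9   28.4   58.9] x [-173.8 -169.9] y [25.8 35.9]
-9.2 side bladetop 9 mean [-171.5   29.6   69.3] x [-173.4 -169.9] y [26.  36.1]
rail slope [ 1.31100453e-01 -1.59542671e+02] [-12.23867612 105.19802506]
```

```bash
python3 -c "
from h import *
go((508.5,25.3,190),170.7,0)"
```

```text
row [0.2118, 0.7396, -0.0817, 0.0112, 0.1635, -0.0515] dist 386.8 deg 30.9
t 13.28 q [-1.    0.21  1.96  0.63  0.79  0.15] F [-0.4 -0.   0.1] w 55.8 0.0
```

Call:
{"op": "drive_tool", "data": {"moves": [[0.01,0.06,0,0.001,0.02,-0.006],[0.03,0.13,0,0.002,0.04,-0.012],[0.05,0.2,0,0.003,0.06,-0.018],[0.07,0.27,0,0.004,0.08,-0.024],[0.1,0.34,0,0.006,0.1,-0.03],[0.12,0.41,0,0.007,0.12,-0.036],[0.14,0.48,0,0.009,0.14,-0.044],[0.16,0.55,-0.01,0.011,0.1635,-0.051]], "claw": -0.1}}

```text
t: 13.95
position: [483.2, -67.4, 227.1]
ee_rot: [3.129, -0.253, -0.001]
contact_force: [0.7, 0.6, 0.1]
width: 41.6
grip_force: 0.0
```

Call:
{"op": "drive_tool", "data": {"moves": [[0.02,0.06,-0.02,0,0,0],[0.035,0.12,-0.04,0,0,0],[0.045,0.16,-0.06,0,0,0],[0.051,0.18,-0.07,0,0,0],[0.052,0.19,-0.072,0,0,0],[0.052,0.19,-0.072,0,0,0],[0.052,0.19,-0.072,0,0,0],[0.052,0.19,-0.072,0,0,0]]}}

```text
t: 14.62
position: [508.7, 24.4, 190.7]
ee_rot: [3.131, -0.253, 0.002]
contact_force: [0.2, -0.2, 0.6]
width: 41.8
grip_force: 0.0
```

```bash
python3 -c "
from h import *
go((508.5,25.3,86),170.7,0)"
```

```text
row [-0.0004, 0.0018, -0.2093, 0.0003, 0.0003, -0.0002] dist 104.7 deg 0.1
t 14.62 q [-0.04  0.33  1.8  -0.    1.    1.69] F [ 0.2 -0.2  0.6] w 41.8 0.0
```

Call:
{"op": "drive_tool", "data": {"moves": [[0,0.002,-0.04,0,0,0],[0,0.002,-0.09,0,0,0],[0,0.002,-0.14,0,0,0],[0,0.002,-0.18,0,0,0],[0,0.002,-0.2,0,0,0],[0,0.002,-0.208,0,0,0],[0,0.002,-0.208,0,0,0],[0,0.002,-0.208,0,0,0]]}}

```text
t: 15.28
position: [509.2, 26.2, 87.1]
ee_rot: [3.131, -0.252, 0.003]
contact_force: [0.3, 0.4, 0.6]
width: 41.8
grip_force: 0.0
```

Call:
{"op": "drive_tool", "data": {"moves": [[0,0,0,0,0,0],[0,0,0,0,0,0],[0,0,0,0,0,0],[0,0,0,0,0,0],[0,0,0,0,0,0],[0,0,0,0,0,0]], "claw": -1, "grip_force": 40}}

```text
t: 15.78
position: [509.0, 28.0, 86.4]
ee_rot: [-3.129, 0.253, -0.002]
contact_force: [1.4, 13.9, 2.4]
width: 11.8
grip_force: 40.0
```

```bash
python3 -c "
from h import *
go((508.5,25.3,86),170.7,0);s=bot.sense();print(s['position'])"
```

```text
row [-0.0011, -0.0055, -0.0009, -0.0007, 0.0005, -0.0002] dist 2.8 deg 0.2
t 15.78 q [-0.04  0.5   1.88  0.    0.77  1.69] F [ 1.4 13.9  2.4] w 11.8 40.0
[509.03173815  28.04764055  86.43410668]
```

Call:
{"op": "drive_tool", "data": {"moves": [[0.002,0.015,0,0,0,0],[0.005,0.03,0,0,0,0],[0.008,0.045,0,0,0,0],[0.011,0.065,0,0,0,0],[0.014,0.085,0,0,0,0],[0.017,0.1,0,0,0,0],[0.018,0.112,0,0,0,0],[0.018,0.112,0,0,0,0]]}}

```text
t: 16.45
position: [518.1, 83.1, 86.4]
ee_rot: [3.13, -0.25, 0.002]
contact_force: [0.7, -6.8, 4.0]
width: 11.8
grip_force: 40.0
```

```bash
cat > tab2.py <<'E'
from h import *
s=bot.sense(); print(s["t"],s["position"],s["contact_force"],s["width"])
a=np.radians(-9.2); xv=np.array([np.cos(a),np.sin(a)]); yv=np.array([-xv[1],xv[0]]); o=np.array([661.3,30.6])
for n in("top","side"):
    p,d=grab(n); P=cloud(n,d); L=np.stack([(P[...,:2]-o)@xv,(P[...,:2]-o)@yv,P[...,2]],-1)
    dark=(p.max(-1)<60)
    x,y,z=L[...,0],L[...,1],L[...,2]
    m=dark&(abs(x+150)<20)&(y>-60)&(y<70)&(z>34)&(z<104); 
    if m.any(): print(n,"tab dark",m.sum(),L[m].mean(0).round(1),np.percentile(y[m],[3,97]).round(1),np.percentile(z[m],[3,97]).round())
    m=(abs(x+175)<8)&(y>10)&(y<60)&(z>40)&(z<75); 
    if m.any(): print(n,"blade",m.sum(),np.percentile(y[m],[3,97]).round(1))
    if n=="side": cv2.imwrite("pics/s6.png",cv2.resize(p[150:240,240:360][...,::-1],(720,540),interpolation=cv2.INTER_CUBIC))
E
python3 tab2.py
```

```text
16.45 [518.12562901  83.12684299  86.43362017] [ 0.67121505 -6.75422673  3.99334352] 11.830403124113555
side tab dark 31 [-147.3   23.1   54.1] [19.8 26.6] [44. 71.]
side blade 19 [25.3 35.5]
```

View pics/s6.png

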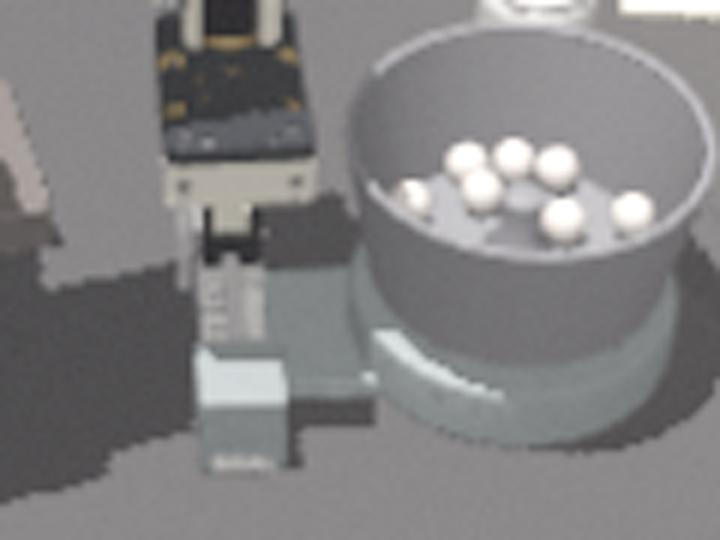

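```bash
python3 - <<'E'
from h import *
a=np.radians(-9.2); xv=np.array([np.cos(a),np.sin(a)]); yv=np.array([-xv[1],xv[0]]); o=np.array([661.3,30.6])
p,d=np.load("side.npz").values(); 
for k,P in(("home",np.load("sideA.npy")),("now",cloud("side",d).reshape(-1,3))):
    L=np.c_[(P[:,:2]-o)@xv,(P[:,:2]-o)@yv,P[:,2]]; x,y,z=L.T
    m=(abs(x+150)<13)&(y>-45)&(y<60)&(z>57)&(z<66); print(k,m.sum(),L[m].mean(0),np.median(y[m]))
    m=(abs(x+173)<8)&(y>15)&(y<28)&(z>35)&(z<62); print("blade face",m.sum(),np.median(y[m]),y[m].mean())
E
```

```text
home 19 [-150.73585405  -32.79553337   62.03203554] -32.73987532556676
blade face 11 27.542415889592007 27.210125642996967
now 12 [-148.36904207   22.7926182    60.45663173] 22.5260527334621
blade face 11 26.78619834133426 26.34753044445662
```

The tab at (232,240) is gripped, just short of the clip's blade at (188,245). The front faces differ by about 4 mm, which matches the 60 mm of travel needed. I'll advance 4 mm and hold.

Call:
{"op": "drive_tool", "data": {"moves": [[0.001,0.004,0,0,0,0],[0.001,0.008,0,0,0,0],[0.001,0.008,0,0,0,0],[0.001,0.008,0,0,0,0],[0.001,0.008,0,0,0,0],[0.001,0.008,0,0,0,0],[0.001,0.008,0,0,0,0],[0.001,0.008,0,0,0,0]]}}

```text
t: 17.22
position: [518.6, 86.2, 86.4]
ee_rot: [3.13, -0.251, 0.002]
contact_force: [0.6, -7.3, 3.7]
width: 11.9
grip_force: 40.0
```

Call:
{"op": "drive_tool", "data": {"moves": [[0,0,0,0,0,0],[0,0,0,0,0,0],[0,0,0,0,0,0],[0,0,0,0,0,0],[0,0,0,0,0,0],[0,0,0,0,0,0],[0,0,0,0,0,0],[0,0,0,0,0,0]]}}

```text
t: 17.88
position: [518.6, 86.2, 86.4]
ee_rot: [3.13, -0.251, 0.002]
contact_force: [0.6, -6.4, 3.9]
width: 11.8
grip_force: 40.0
```

```bash
python3 tab2.py; python3 -c "
from h import *
go((509,28,86.4),170.7,0)"
```

```text
17.8833 [518.62457918  86.20877474  86.44220517] [ 0.55090723 -6.4224847   3.91347965] 11.823452371459105
side tab dark 35 [-147.4   26.2   56.4] [21.2 30. ] [43. 73.]
side blade 19 [23.1 33.8]
row [-0.0192, -0.1164, -0.0, 0.0006, 0.0004, -0.0007] dist 59.0 deg 0.2
t 17.98 q [ 0.08  0.52  1.83 -0.    0.79  1.81] F [ 1.1 -6.9  4.4] w 11.7 40.0
```

Held level with the blade to within about 1 mm for over a second. Guiding it back with the spring and releasing.

Call:
{"op": "drive_tool", "data": {"moves": [[-0.003,-0.02,0,0,0,0],[-0.007,-0.045,0,0,0,0],[-0.011,-0.07,0,0,0,0],[-0.015,-0.09,0,0,0,0],[-0.018,-0.106,0,0,0,0],[-0.0185,-0.114,0,0,0,0],[-0.0185,-0.114,0,0,0,0],[-0.0185,-0.114,0,0,0,0]]}}

```text
t: 18.65
position: [509.1, 29.1, 86.4]
ee_rot: [3.131, -0.252, 0.002]
contact_force: [1.2, -2.7, 5.6]
width: 11.8
grip_force: 40.0
```

Call:
{"op": "drive_tool", "data": {"moves": [[0,0,0,0,0,0],[0,0,0,0,0,0],[0,0,0,0,0,0],[0,0,0,0,0,0],[0,0,0,0,0,0]], "claw": -0.1}}

```text
t: 19.07
position: [508.6, 29.6, 85.9]
ee_rot: [3.131, -0.251, -0.001]
contact_force: [0.4, 0.4, 0.4]
width: 39.4
grip_force: 0.0
```

Call:
{"op": "drive_tool", "data": {"moves": [[0,0,0.03,0,0,0],[0,0,0.08,0,0,0],[0,0,0.14,0,0,0],[0,0,0.2,0,0,0],[-0.05,0,0.26,0,0,0],[-0.1,0,0.3,0,0,0],[-0.15,0,0.3,0,0,0],[-0.15,0,0.3,0,0,0]]}}

```text
t: 19.73
position: [430.9, 29.7, 236.9]
ee_rot: [3.131, -0.251, 0.001]
contact_force: [-0.0, -0.3, -0.1]
width: 41.7
grip_force: 0.0
```

```bash
python3 tab2.py; python3 chk.py; python3 -c "
from h import *
p=np.load('top.npz')['p'];cv2.imwrite('pics/t7.png',cv2.resize(p[60:300,120:480][...,::-1],(780,520)))"
```

```text
19.7333 [430.88030983  29.73958047 236.92804465] [-0.0027219  -0.25413518 -0.14582559] 41.68839135986433
side tab dark 79 [-149.5  -32.6   70.2] [-35.8 -29.8] [47. 95.]
side blade 18 [23.3 35.8]
side 297 rim [ 516.13835985 -347.1349892 ] [ 2.63426423e-02 -2.88979976e-03  9.24266339e+01]
top 182 rim [ 515.48701947 -346.18433631] [2.20173657e-03 2.26975324e-02 9.31587003e+01]
```

View pics/t7.png

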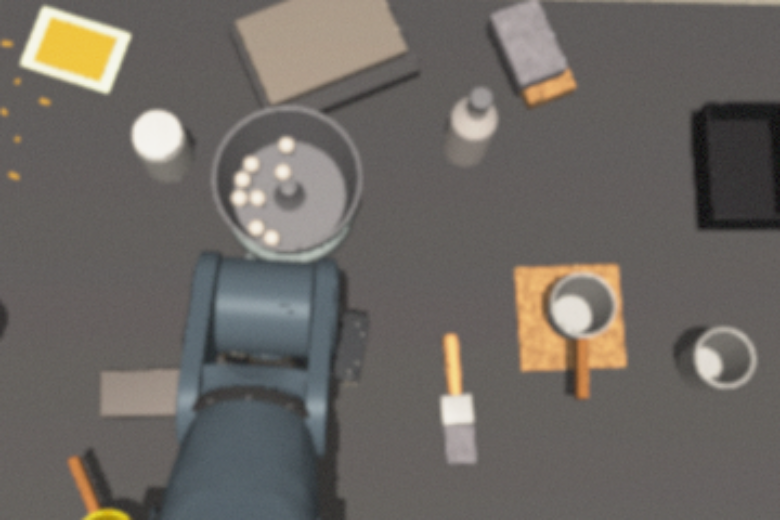

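The picture shows eight balls in the tub at (240–290, 145–240) and the empty dipper standing on the mat at (583,305). The measured tab face is back at its home position (-32.6 mm, against -32.8 mm before the pull). The arm is clear, so I'm handing in.

```bash
python3 -c "
from cell import bot
print(bot.sign_off())"
```

```text
the job is handed in; nothing more can be done
None
```

I handed the job in at about 20 s: all eight balls are in the tub, the empty dipper stands released on the mat, and the timer tab was held level with the clip for over a second, then guided back by the gripper and let go about 1 mm from home; the hand-in gave no verdict.

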